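Set the side guide to its hidden stop and clamp it

TASK

Set the side guide of the sloping register table: slide its carriage along the rail towards the cover until you feel its bar come to rest against the stop hidden inside the cover, gently, without ramming the stop. Leave it against the stop, then throw the carriage's clamp lever fully over, up the slope, to lock it. Do not disturb the other things around.

Things in the scene. Friction and masses are not known exactly. Their poses are not given: they have to be found in the camera images.
- feeder: Register table of a press: fixed grey wedge 540 mm wide (y), its aluminium face sloping up away from the robot at 25 degrees, with a flat white ledge behind at height 123 mm. Origin: on the table under its centre; x away from the robot, y along the slide, z up. The middle of the sloping face is at (-13, 0, 80) mm. A guide rail crosses the face along y.
- cover_mouth (a point): Middle of the top edge of the mouth of the closed grey cover (axes as the feeder). The cover is 62 mm wide, 45 mm tall above the sloping face and runs 210 mm along feeder +y from here. The rubber-faced stop sits inside, out of sight, set elsewhere each time. Its rubber gives 0.4 mm per newton, 6 mm at most.
- light_bar (a point): Middle of the underside of the LED light bar fixed over the feeder (axes as the feeder): 18 mm wide (x), 25 mm tall, 540 mm long along y, held by brackets from the ledge. It hangs close over the fin, so a gripper standing upright strikes it: lean the tool back towards the robot, about square to the sloping face.
- carriage: Carriage: base plate 56 x 150 mm (top at z = 26 mm), grip fin, bar towards the cover, clamp lever at the other end. Origin: on the sloping face at the foot of the fin. Own x up the slope, y along the slide to the cover, z square to the face (leans 25 degrees to the robot). Slides only along y, with about 3 N, stays where left; meets the stop within 20 to 140 mm of its start.
- fin_grip (a point): Point to grip on the upright aluminium fin, carriage frame (0, 0, 72) mm, axes as the carriage. The fin is 40 mm long (x), 16 mm thick (y: close the fingers along y), its top at z = 86 mm. With the tool square to the sloping face, open fingers have room on both sides over the whole travel.
- bar_tip (a point): Centre of the end face of the steel bar (16 x 14 mm in section), which points to +y and enters the cover; carriage frame (0, 190, 20) mm. This face meets the stop.
- clamp (a joint): Clamp lever angle, rad: 0 = free, leaning down the slope towards the robot; 1.0 = its end stop, clamped, leaning up the slope. It hinges about the carriage's y at carriage point (-15, -85, 40) mm, upright (square to the face) at 0.5. It turns with about 1 N at its knob and stays where it is left.
- clamp_tip (a point): Centre of the black ball knob (26 mm across) of the clamp lever, 50 mm from its hinge. At 0 it is at about (-39, -85, 84) mm in the carriage frame, at 1.0 at (+9, -85, 84) mm.
- tin_a: Bystander: steel tin, black lid, 72 mm across, 70 mm high, on the feeder's flat top ledge. Origin under its centre.
- tape_roll: Bystander: cardboard ring 72 mm across, 24 mm high, on the feeder's flat top ledge. Origin under its centre.
- tin_b: Bystander: steel ink tin 94 mm across, 85 mm high, on the table left of the feeder. Origin under its centre.
- tin_c: Bystander: steel ink tin 84 mm across, 70 mm high, on the table left of the feeder. Origin under its centre.
- mug: Bystander: white mug 80 mm across, 90 mm high, on the table right of the feeder. Origin under its centre.
- ink_knife: Bystander: spatula lying on the table between robot and feeder. Origin under its centre.
- driver: Bystander: screwdriver lying on the table between robot and feeder. Origin under its centre.
- offcuts: Bystander: block of paper offcuts 150 x 100 x 35 mm, right of the feeder. Origin under its centre.

How it is judged:
By the outcome, as a careful person would: the job done as asked, in the order asked, and still so for the second after the job is handed in, with the robot touching nothing.
It also fails if it takes over 51 s, if anything falls off the work surface, if the arm or the gripper's body presses on something with over 40 N, if the wrist force passes 120 N, or if a joint passes its speed limit or range.

ROBOT

A 7-joint arm with a two-finger parallel gripper is mounted at the origin on the work surface. World frame = base frame: x ahead of the robot, y to its left, z up, the work surface at z = 0. Lengths are in m, angles in rad, forces in N, time in s.
With the tool pointing down it reaches from about 0.4 to 0.875 m from the base axis. Payload 4.4 kg.
Tool frame: the origin (TCP) lies on the mounting face of the last link; the fingertips stand 173 mm ahead of it and the grasp point (between the pads) lies 155 mm ahead of it; z points along the fingers, y is the line along which they close (so a half turn about z gives the same grasp; the last joint's range is limited). The gripper opens to 85 mm and grips with 20 to 120 N. Pads are 22 mm wide; open, the fingers measure 114 mm over their backs; the gripper's body (76 mm by 85 mm) begins 54 mm behind the grasp point. The pads swing forward as they close: fully open they stand 13 mm farther back than shut.
Start: joints at [1.222, 0.628, 0.038, 1.517, -0.027, 0.996, -0.02], TCP at [0.181, -0.624, 0.405] pointing down, gripper open.
Joint ranges: [-3.06, 3.06], [-0.37, 2.12], [-1.25, 1.32], [0.18, 2.47], [-1.1, 4.24], [0.23, 1.98], [-2.94, 2.94]. Speed limits (rad/s): [2.57, 2.57, 3.14, 3.14, 3.14, 3.14, 3.14].

INTERFACE

Orientations are given as [roll, pitch, yaw] about the fixed x, y, z axes, in that order (R = Rz(yaw) Ry(pitch) Rx(roll)).
In Python, from station import r gives the robot as it stands. The module is installed in compiled form; this text tells all that it offers.
- The arm moves only by the tool carry_out, never from a script. Its argument "plan" is text: rows parted by semicolons, each of 7 numbers parted by spaces: the opening, from 0 (shut) to 1 (fully open), then the shift along the tool's x, y, z in m, then the turn, a rotation vector about the tool's x, y, z in rad. In form: claw dx dy dz rx ry rz; .... A call has 1 to 8 rows; each row shifts and turns the commanded pose from where the row before left it, along the tool's axes as they then stand; what a row does not reach is not made up. A row lasts 1/12 s, in which the tool goes at most 41.7 mm and 7.16 degrees, less where a joint would pass 70% of its speed; a pose out of reach is approached as far as the arm can. A call with a gripper value outside its range is refused whole. The fingers move at their own pace and stop on an object; "squeeze" is the grip in N (left out, the last holds). Time passes only in rows, so rows that do not move let the fingers close. It gives the time, the measured TCP pose, the force, the opening and the grip force at its end, in the units of the state.
- r.sense(): the state, without advancing time (a new reading comes with each control period).
- r.read_camera(name): name is "scene" or "side" or "wrist"; returns a dict with "img" (384x512x3 uint8, blue, green, red), "range_z" (384x512 float32, m along the optical axis (not along the pixel's ray), 0 where there is no reading), "fx", "fy", "cx", "cy" (pixels), "T" (4x4, takes a point from camera to world coordinates); the wrist camera has in their place "T_tool_cam" (4x4, takes a point from camera to tool coordinates, whose origin is the TCP and whose axes are the flange's). Camera axes: x right, y up, looking along -z (the intrinsics and any distortion apply to the point x, -y, -z); pixel columns grow to the right and rows downward; lengths in m; the calibration is good to about 2 mm. A picture is of the moment at which its call begins: read the wrist's pose just before it.
- r.hand_in(): hands the job in; it is judged then, once.
The state is a dict: "time_s": time; "qpos": joint angles; "dq": joint speeds; "effort": joint torques, N m; "tcp_pos": TCP position; "tcp_rot": TCP orientation; "wrist_force": force on the tool from outside, world axes, zero at the start; "torque": the same for the moment, N m; "gripper_width": finger opening in m; "gripper_force": force on a finger pad.
Only numpy, scipy, OpenCV 4.12 (cv2) and the standard library are available. Lean on these libraries where they do the work, as an engineer would, in place of code of your own. Each camera call takes 0.05 s, during which the arm holds its last target. There are 200 camera calls.

## Working session

There is one attempt and no reset: what is moved stays moved. The work goes in short steps, Python scripts to look and compute and a tool call to move; the robot and the scene stay as the last step left them, time stands still between calls to the robot, and variables do not carry over. Pictures are saved under pics/ and viewed, at most 10 in all, crops included, and the job is handed in when it is done.

Besides the shell and the picture viewer there is one more tool, called after "Request:" in YAML: its name, and indented under it one key for each argument. carry_out: Moves the arm, as the interface text tells. Its arguments: {"type":"object","properties":{"plan":{"type":"string"},"squeeze":{"type":"number"}},"required":["plan"]}

```bash
mkdir -p pics; cat > h.py <<'E'
import numpy as np, cv2
from scipy.spatial.transform import Rotation as R
from station import r
def cloud(name):
    s=r.sense(); c=r.read_camera(name); d=c["range_z"]
    v,u=np.mgrid[0:384,0:512]
    p=np.stack([(u-c["cx"])/c["fx"]*d,-(v-c["cy"])/c["fy"]*d,-d,np.ones_like(d)],-1)
    if "T" in c: T=c["T"]
    else:
        M=np.eye(4); M[:3,:3]=R.from_euler("xyz",s["tcp_rot"]).as_matrix(); M[:3,3]=s["tcp_pos"]; T=M@c["T_tool_cam"]
    w=(p@T.T)[...,:3]; w[d==0]=np.nan
    return c["img"],w,T,c
E
python3 - <<'E'
from h import *
s=r.sense(); print(s)
for n in ("scene","side"):
    im,w,T,c=cloud(n); cv2.imwrite(f"pics/{n}.png",im); np.savez(f"{n}.npz",im=im,w=w,T=T); print(n,T.round(3).tolist(),c["fx"],c["cx"],c["cy"],[k for k in c])
E
```

```text
{'time_s': 0.0, 'qpos': array([ 1.2222223 ,  0.62936728,  0.03840937,  1.51835496, -0.02699636,
        0.99624522, -0.02002481]), 'dq': array([-1.22227216e-03,  7.24094979e-04, -2.68119936e-04,  8.28430701e-04,
        8.91704344e-06, -1.37043713e-03, -4.71976620e-04]), 'effort': array([-3.14578610e-04, -5.63407123e+01,  1.22624215e+00, -1.93448067e+01,
        1.10369897e-02,  1.04994662e-02,  4.21166291e-06]), 'tcp_pos': array([ 0.18133238, -0.62390272,  0.40377863]), 'tcp_rot': array([-3.13973485e+00,  8.98779069e-06,  2.82777863e-01]), 'wrist_force': array([ 0.31783086,  0.53124441, -0.56549906]), 'torque': array([ 0.02269347, -0.08696269, -0.00661942]), 'gripper_force': 0.0, 'gripper_width': 0.08546028672103223}
scene [[0.09, -0.824, 0.559, 1.273], [0.996, 0.074, -0.052, -0.076], [0.002, 0.562, 0.827, 1.182], [0.0, 0.0, 0.0, 1.0]] 411.54391947929275 251.53437324015357 191.86541687649512 ['img', 'range_z', 'fx', 'fy', 'cx', 'cy', 'T']
side [[-0.785, 0.451, -0.425, 0.073], [-0.619, -0.568, 0.542, 0.68], [0.003, 0.689, 0.725, 1.068], [0.0, 0.0, 0.0, 1.0]] 405.85454755706536 253.96979303714343 185.37906351403393 ['img', 'range_z', 'fx', 'fy', 'cx', 'cy', 'T']
```

View pics/scene.png

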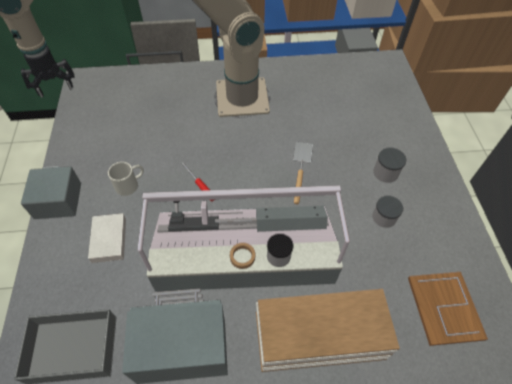

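View pics/side.png

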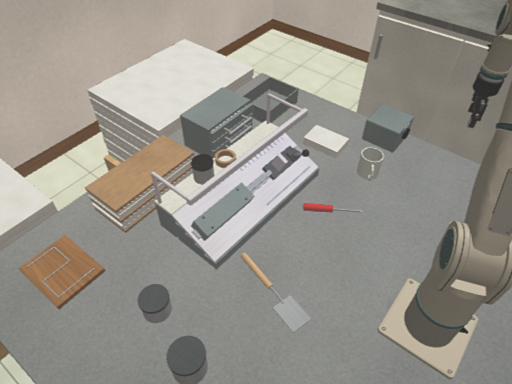

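Scene view, looking back at the robot: the fin is near (205,210), the lever knob near (178,208), the cover spans (257-327, 218) and the light bar runs along row 192. In the side view the cover is at (222,212), the carriage at (275,165) and the knob at (305,153). Next I'll measure the feeder and carriage.

```bash
python3 - <<'E'
from h import *
out=[]
for n,(a,b,c,d) in {"scene":(135,180,355,290),"side":(150,90,330,265)}.items():
    z=np.load(n+".npz"); im,w=z["im"],z["w"]; 
    cv2.imwrite(f"pics/{n}_c.png",cv2.resize(im[b:d,a:c],None,fx=3.4,fy=3.4,interpolation=cv2.INTER_CUBIC))
    m=np.zeros(im.shape[:2],bool); m[b:d,a:c]=1
    P=w[m&np.isfinite(w[...,2])]
    # ledge
    L=P[abs(P[:,2]-.123)<.004]
    (cx,cy),(ww,hh),ang=cv2.minAreaRect(L[:,:2].astype(np.float32)); print(n,"ledge",len(L),cx,cy,ww,hh,ang,np.median(L[:,2]))
    # slope plane by ransac
    rng=np.random.default_rng(0);best=0
    Q=P[(P[:,2]>.03)&(P[:,2]<.118)]
    for i in range(2000):
        t=Q[rng.integers(0,len(Q),3)]; nn=np.cross(t[1]-t[0],t[2]-t[0]); l=np.linalg.norm(nn)
        if l<1e-5: continue
        nn/=l; nn*=np.sign(nn[2])
        if not .86<nn[2]<.95: continue
        k=(abs((Q-t[0])@nn)<.002)
        if k.sum()>best: best=k.sum();K=k
    S=Q[K]; c0=S.mean(0); nn=np.linalg.svd(S-c0,full_matrices=0)[2][2]; nn*=np.sign(nn[2])
    print("slope",best,len(Q),c0,nn,"tilt",np.degrees(np.arccos(nn[2])),"yaw",np.degrees(np.arctan2(-nn[1],-nn[0])))
    print("rect",cv2.minAreaRect(S[:,:2].astype(np.float32)))
    B=P[(P[:,2]>.17)]; print("high",len(B),B[:,2].max(),np.histogram(B[:,2],10)); print(cv2.minAreaRect(B[:,:2].astype(np.float32)))
    print("tablez",np.nanmedian(P[abs(P[:,2])<.02][:,2]))
E
```

```text
scene ledge 4642 0.7407275438308716 -0.046851933002471924 0.5424598455429077 0.2585625946521759 84.99940490722656 0.12318141594435417
slope 2517 7285 [ 0.67472617 -0.08197337  0.09240395] [-0.42313273  0.01852438  0.90587833] tilt 25.0581602334229 yaw -2.5067589365210807
rect ((0.6458851099014282, -0.04340851306915283), (0.5390073657035828, 0.17422597110271454), 87.4769058227539)
high 3009 0.26587409702687725 (array([  46,   46,  524,   17,   17,   16,   33,  321,  896, 1093]), array([0.17007991, 0.17965933, 0.18923875, 0.19881816, 0.20839758,
       0.217977  , 0.22755642, 0.23713584, 0.24671526, 0.25629468,
       0.2658741 ]))
((0.7222406268119812, -0.04735928773880005), (0.5380727052688599, 0.17798316478729248), 87.25071716308594)
tablez 0.0006460305305946434
side ledge 2250 0.8338117599487305 -0.06354805827140808 0.5607525706291199 0.4543292820453644 84.02204895019531 0.12287000574971269
slope 3177 10915 [ 0.63965814 -0.00716423  0.07305881] [-0.42553846  0.01747692  0.90477156] tilt 25.207466542943227 yaw -2.3518233498280368
rect ((0.6430007815361023, -0.042856365442276), (0.541350781917572, 0.17642027139663696), 86.55492401123047)
high 2123 0.26454092364932236 (array([ 63,  50, 309,  18,  15,  17,  25, 263, 572, 791]), array([0.17019583, 0.17963034, 0.18906485, 0.19849936, 0.20793387,
       0.21736838, 0.22680289, 0.2362374 , 0.24567191, 0.25510641,
       0.26454092]))
((0.7235528826713562, -0.04711008071899414), (0.5414032340049744, 0.18180327117443085), 87.64241027832031)
tablez 0.00013725915449924742
```

View pics/scene_c.png

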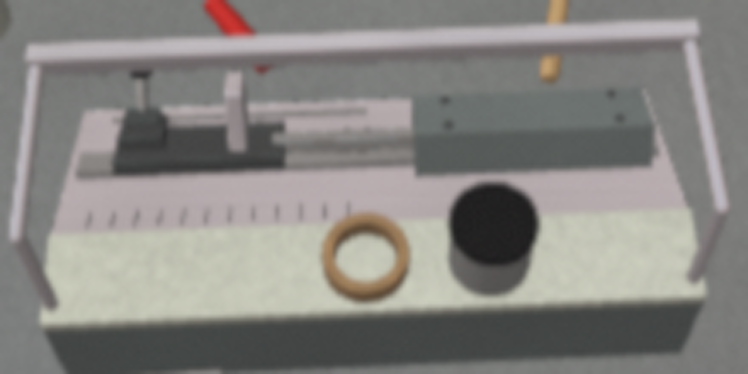

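View pics/side_c.png

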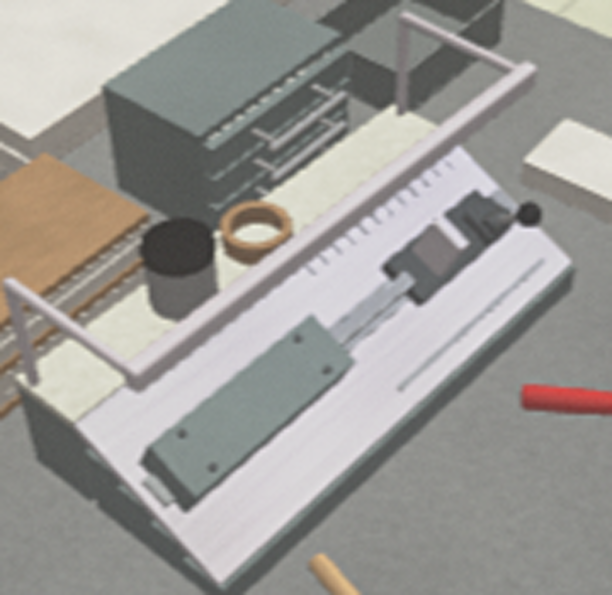

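Crops: in the scene crop the fin's top is at (235,80), the knob at (140,72) and the cover mouth at (415,130). In the side crop the fin is at (437,245), the knob at (528,213) and the light bar runs (140,375)-(530,70). Now I'll put the points into the slope frame.

```bash
cat >> h.py <<'E'
n0=np.array([-.4243,.0180,.9053]); n0/=np.linalg.norm(n0)
ey=np.array([.0424,.9991,0]); ey-=n0*(ey@n0); ey/=np.linalg.norm(ey); ex=np.cross(ey,n0)
F=np.stack([ex,ey,n0])   # rows: slope axes; world->slope = F@p
E
python3 - <<'E'
from h import *
print(F.round(4))
for n,(a,b,c,d) in {"scene":(135,180,355,290),"side":(150,90,330,265)}.items():
    z=np.load(n+".npz"); im,w,T=z["im"],z["w"],z["T"]
    m=np.zeros(im.shape[:2],bool); m[b:d,a:c]=1; m&=np.isfinite(w[...,2])
    P=w[m]; C=im[m].astype(int)
    S=P@F.T
    face=np.median(S[(abs(S[:,2]-np.median(S[:,2]))<.3)&(P[:,2]>.04)&(P[:,2]<.11)][:,2])
    # refine face as mode
    hh,ed=np.histogram(S[:,2],np.arange(-.6,.2,.001)); face=ed[hh.argmax()]+.0005
    print(n,"face",face); S[:,2]-=face
    bar=P[:,2]>.235; print("lightbar world-z",P[bar][:,2].min(),P[bar][:,2].max(),"rect",cv2.minAreaRect(P[bar][:,:2].astype(np.float32)),"slopeframe",np.percentile(S[bar],[2,50,98],0).round(3).tolist())
    hi=(S[:,2]>.05)&(S[:,2]<.1)&(P[:,2]<.2)&(S[:,0]<np.percentile(S[bar][:,0],50)+.2)&(P[:,2]>.126)
    rest=hi
    Q=S[rest];c=C[rest]
    br=c.mean(1)
    for lab,k in (("bright",br>110),("dark",br<=80)):
        q=Q[k]; print(lab,k.sum(),np.percentile(q,[1,10,50,90,99],0).round(4).tolist() if k.sum() else "")
    hh=np.histogram(S[rest][:,1],np.arange(-.4,.3,.02)); print([(round(e,2),h) for h,e in zip(*hh) if h])
    cov=(abs(S[:,2]-.045)<.003); print("cover",cov.sum(),np.percentile(S[cov],[1,50,99],0).round(4).tolist())
    lo=(S[:,2]<.032)&(S[:,2]>.022); print("plate",lo.sum(),np.percentile(S[lo],[1,50,99],0).round(4).tolist())
E
```

```text
[[ 0.9045 -0.0384  0.4247]
 [ 0.0424  0.9991  0.    ]
 [-0.4243  0.018   0.9053]]
scene face -0.20449999999999963
lightbar world-z 0.23501418767200188 0.26587409702687725 rect ((0.7193989753723145, -0.04694446921348572), (0.5381190180778503, 0.173597514629364), 87.46304321289062) slopeframe [[0.687, -0.281, 0.092], [0.698, -0.019, 0.158], [0.83, 0.248, 0.169]]
bright 127 [[0.598, -0.2193, 0.0512], [0.6054, -0.2129, 0.0564], [0.6421, -0.13, 0.0704], [0.7531, 0.0574, 0.0867], [0.7677, 0.0947, 0.0884]]
dark 219 [[0.597, -0.2176, 0.0502], [0.7595, 0.0537, 0.0509], [0.7734, 0.0775, 0.0554], [0.7838, 0.1015, 0.0611], [0.7894, 0.1101, 0.0844]]
[(np.float64(-0.24), np.int64(3)), (np.float64(-0.22), np.int64(29)), (np.float64(-0.14), np.int64(101)), (np.float64(0.04), np.int64(46)), (np.float64(0.06), np.int64(84)), (np.float64(0.08), np.int64(81)), (np.float64(0.1), np.int64(35))]
cover 996 [[0.592, -0.2289, 0.0422], [0.6328, 0.1093, 0.0452], [0.8128, 0.2327, 0.0479]]
plate 1452 [[0.3667, -0.3781, 0.0221], [0.6197, -0.1182, 0.0262], [0.8099, 0.2297, 0.0317]]
side face -0.20549999999999963
li
[... 421 characters left out ...]
 0.0503], [0.59, -0.2096, 0.0515], [0.7662, 0.0789, 0.0579], [0.7813, 0.1054, 0.0923], [0.7886, 0.1134, 0.0981]]
[(np.float64(-0.24), np.int64(2)), (np.float64(-0.22), np.int64(48)), (np.float64(-0.2), np.int64(1)), (np.float64(-0.16), np.int64(1)), (np.float64(-0.14), np.int64(111)), (np.float64(0.02), np.int64(1)), (np.float64(0.04), np.int64(21)), (np.float64(0.06), np.int64(51)), (np.float64(0.08), np.int64(65)), (np.float64(0.1), np.int64(33)), (np.float64(0.12), np.int64(1)), (np.float64(0.16), np.int64(1))]
cover 1353 [[0.3334, -0.2169, 0.0421], [0.6248, 0.1049, 0.045], [0.8058, 0.2326, 0.0479]]
plate 1075 [[0.3646, -0.2367, 0.0222], [0.449, -0.0582, 0.0268], [0.7979, 0.2346, 0.0318]]
```

```bash
python3 - <<'E'
from h import *
for n,(a,b,c,d) in {"scene":(135,180,355,290),"side":(150,90,330,265)}.items():
    z=np.load(n+".npz"); im,w,T=z["im"],z["w"],z["T"]
    m=np.zeros(im.shape[:2],bool); m[b:d,a:c]=1; m&=np.isfinite(w[...,2])
    P=w[m]; C=im[m].mean(1); S=P@F.T; S[:,2]+=.205
    def show(l,k): print(n,l,k.sum(),"min/5/50/95/max",np.percentile(S[k],[0,5,50,95,100],0).round(4).tolist())
    box=lambda x0,x1,y0,y1,z0,z1:(S[:,0]>x0)&(S[:,0]<x1)&(S[:,1]>y0)&(S[:,1]<y1)&(S[:,2]>z0)&(S[:,2]<z1)
    show("fin",box(.57,.68,-.17,-.09,.045,.1)); show("fintop",box(.57,.68,-.17,-.09,.083,.1))
    k=box(.54,.66,-.26,-.18,.066,.105); show("knob",k)
    if k.sum()>5:
        q=S[k]; A=np.c_[2*q,np.ones(len(q))]; s=np.linalg.lstsq(A,(q**2).sum(1),rcond=None)[0]; print("sphere",s[:3],np.sqrt(s[3]+s[:3]@s[:3]))
    show("cover",box(.57,.69,-.09,.3,.041,.049)); show("plate",box(.57,.69,-.25,-.06,.022,.030))
    k=(P[:,2]>.235)&(S[:,0]<.73)&(abs(S[:,1]+.0)<.24); show("bar",k); Q=P[k]; q=S[k]
    wx=Q@np.array([.9991,-.0424,0]); print("bar horiz x",np.percentile(wx,[0,5,50,95,100]).round(4), "fin horiz", np.median(P[box(.57,.68,-.17,-.09,.083,.1)]@np.array([.9991,-.0424,0])))
    print("bar z",np.percentile(Q[:,2],[0,5,50,95,100]).round(4))
E
```

```text
scene fin 113 min/5/50/95/max [[0.6077, -0.1386, 0.0452], [0.613, -0.1374, 0.048], [0.6417, -0.1296, 0.0763], [0.6466, -0.1227, 0.088], [0.6473, -0.1222, 0.0894]]
scene fintop 42 min/5/50/95/max [[0.6077, -0.1384, 0.0839], [0.6099, -0.1372, 0.0843], [0.6285, -0.13, 0.0864], [0.6452, -0.1231, 0.0885], [0.647, -0.1225, 0.0894]]
scene knob 23 min/5/50/95/max [[0.5928, -0.2235, 0.0673], [0.5937, -0.2207, 0.0692], [0.5983, -0.2151, 0.0777], [0.6039, -0.209, 0.0857], [0.6042, -0.2058, 0.0869]]
sphere [ 0.5995733  -0.21590696  0.07754088] 0.008024994666816398
scene cover 863 min/5/50/95/max [[0.5901, 0.0237, 0.041], [0.5976, 0.0345, 0.0429], [0.6296, 0.1294, 0.0457], [0.6564, 0.2239, 0.0481], [0.661, 0.2335, 0.049]]
scene plate 486 min/5/50/95/max [[0.5959, -0.2408, 0.0221], [0.6018, -0.228, 0.0233], [0.6332, -0.1545, 0.0265], [0.6532, -0.0769, 0.0288], [0.6557, -0.0609, 0.03]]
scene bar 1644 min/5/50/95/max [[0.6818, -0.2397, 0.1419], [0.6883, -0.2154, 0.1452], [0.6963, -0.0012, 0.1626], [0.7018, 0.2166, 0.1694], [0.7244, 0.24, 0.1722]]
bar horiz x [0.6336 0.6385 0.6513 0.6548 0.6818] fin 
[... 533 characters left out ...]
0.6059, -0.1983, 0.0999]]
sphere [ 0.59213685 -0.21543337  0.08329252] 0.014273949691466902
side cover 1148 min/5/50/95/max [[0.5953, 0.0225, 0.041], [0.5983, 0.0358, 0.0417], [0.6263, 0.1358, 0.0446], [0.6544, 0.2252, 0.0479], [0.6576, 0.2356, 0.049]]
side plate 294 min/5/50/95/max [[0.5975, -0.2387, 0.022], [0.5997, -0.2208, 0.0225], [0.6265, -0.1218, 0.0257], [0.6514, -0.072, 0.0292], [0.6537, -0.0607, 0.0299]]
side bar 1171 min/5/50/95/max [[0.6776, -0.2399, 0.1461], [0.679, -0.2085, 0.1512], [0.6877, 0.0366, 0.1642], [0.7005, 0.2214, 0.1696], [0.7083, 0.2397, 0.1731]]
bar horiz x [0.6339 0.636  0.6393 0.6519 0.6651] fin horiz 0.6185236555558182
bar z [0.2351 0.2399 0.2573 0.2617 0.2645]
```

```bash
cat >> h.py <<'E'
RT=np.stack([ex,-ey,-n0],1)   # tool axes wanted
def goal(sx,sy,sz): return F.T@np.array([sx,sy,sz-.205])+n0*.155   # TCP for grasp point at slope coords
def rel(sx,sy,sz):
    s=r.sense(); M=R.from_euler("xyz",s["tcp_rot"]).as_matrix()
    g=goal(sx,sy,sz); print("t",round(s["time_s"],2),"grasp pt slope",(F@(s["tcp_pos"]+M[:,2]*.155)+[0,0,.205]).round(4),"goal",g.round(4))
    print("shift tool now",(M.T@(g-s["tcp_pos"])).round(4),"shift after turn",(RT.T@(g-s["tcp_pos"])).round(4),"turn",R.from_matrix(M.T@RT).as_rotvec().round(4))
    print("F slope axes",(F@s["wrist_force"]).round(2),"width",s["gripper_width"],"q",s["qpos"].round(2))
E
python3 -c "
from h import *
rel(.622,-.130,.20)"
```

```text
t 0.1 grasp pt slope [ 0.2936 -0.6154  0.3422] goal [ 0.4935 -0.1511  0.4   ]
shift tool now [ 0.4317 -0.367   0.0046] shift after turn [ 0.2625 -0.4857  0.1275] turn [-0.073   0.435   0.3196]
F slope axes [-0.31  0.15 -0.03] width 0.08577206602955968 q [ 1.22  0.63  0.04  1.52 -0.03  1.   -0.02]
```

Request:
carry_out:
  plan: "1 0.031 -0.026 0 0 0 0;1 0.031 -0.026 0 0 0 0;1 0.031 -0.026 0 0 0 0;1 0.031 -0.026 0 0 0 0;1 0.031 -0.026 0 0 0 0;1 0.031 -0.026 0 0 0 0;1 0.031 -0.026 0 0 0 0;1 0.031 -0.026 0 0 0 0"
  squeeze: 20

```text
time_s: 0.77
tcp_pos: [0.3621, -0.3534, 0.4046]
tcp_rot: [-3.141, 0.0, 0.283]
wrist_force: [0.3, -1.1, -0.8]
gripper_width: 0.0856
gripper_force: 0.0
```

Request:
carry_out:
  plan: "1 0.031 -0.026 0 0 0 0;1 0.031 -0.026 0 0 0 0;1 0.031 -0.026 0 0 0 0;1 0.031 -0.026 0 0 0 0;1 0.031 -0.026 0 0 0 0;1 0 0 0 -0.015 0.087 0.064;1 0 0 0 -0.015 0.087 0.064;1 0 0 0 -0.015 0.087 0.064"

```text
time_s: 1.43
tcp_pos: [0.4747, -0.1859, 0.4045]
tcp_rot: [3.122, -0.267, 0.092]
wrist_force: [-0.4, 0.3, -0.4]
gripper_width: 0.085
gripper_force: 0.0
```

Request:
carry_out:
  plan: "1 0 0 0 -0.015 0.087 0.064;1 0 0 0 -0.015 0.087 0.064;1 0 0 0 0 0 0;1 0 0 0 0 0 0"

```text
time_s: 1.77
tcp_pos: [0.4734, -0.1872, 0.4044]
tcp_rot: [3.138, -0.436, -0.041]
wrist_force: [0.3, 0.5, -0.6]
gripper_width: 0.0854
gripper_force: 0.0
```

```bash
python3 -c "
from h import *
rel(.622,-.130,.20)"
```

```text
t 1.77 grasp pt slope [ 0.6068 -0.1674  0.2119] goal [ 0.4935 -0.1511  0.4   ]
shift tool now [ 0.0149 -0.037   0.0118] shift after turn [ 0.0149 -0.037   0.0119] turn [0.0026 0.0021 0.0013]
F slope axes [ 0.03  0.49 -0.63] width 0.0854220286127646 q [ 0.46  0.36 -0.12  2.09 -0.3   0.28 -0.98]
```

Request:
carry_out:
  plan: "1 0.008 -0.018 0.006 0.003 0.002 0;1 0.007 -0.019 0.006 0 0 0;1 0 0 0 0 0 0"

```text
time_s: 2.02
tcp_pos: [0.4964, -0.147, 0.4]
tcp_rot: [-3.141, -0.44, -0.034]
wrist_force: [-0.2, 0.8, 0.6]
gripper_width: 0.0854
gripper_force: 0.0
```

```bash
python3 - <<'E'
from h import *
rel(.622,-.130,.072)
im,w,T,c=cloud("wrist"); cv2.imwrite("pics/w1.png",im)
S=w@F.T; S[...,2]+=.205
def show(l,x0,x1,y0,y1,z0,z1):
    k=(S[...,0]>x0)&(S[...,0]<x1)&(S[...,1]>y0)&(S[...,1]<y1)&(S[...,2]>z0)&(S[...,2]<z1)
    if k.sum(): 
        v,u=np.nonzero(k); print(l,k.sum(),np.percentile(S[k],[1,5,50,95,99],0).round(4).tolist(),(u.min(),u.max(),v.min(),v.max()))
show("fintop",.57,.68,-.17,-.09,.08,.095); show("face",.55,.67,-.05,.0,-.02,.012); show("knob",.54,.66,-.26,-.18,.066,.105); show("cover",.57,.69,-.09,.3,.041,.049); show("bar",.66,.74,-.25,.1,.13,.18)
E
```

```text
t 2.02 grasp pt slope [ 0.6246 -0.1252  0.1988] goal [ 0.5478 -0.1534  0.2841]
shift tool now [-0.0026  0.0047  0.1268] shift after turn [-0.0025  0.0041  0.1268] turn [-0.0043 -0.0009  0.0079]
F slope axes [0.   0.78 0.63] width 0.08544049935936265 q [ 0.31  0.37 -0.06  2.09 -0.29  0.26 -1.08]
fintop 793 [[0.6063, -0.1398, 0.0815], [0.6083, -0.139, 0.0828], [0.627, -0.132, 0.0851], [0.6437, -0.125, 0.0863], [0.645, -0.1242, 0.0866]] (np.int64(258), np.int64(276), np.int64(173), np.int64(217))
face 3112 [[0.551, -0.0496, -0.0022], [0.5541, -0.0476, -0.0016], [0.5979, -0.0252, -0.0004], [0.6556, -0.0025, 0.0076], [0.6589, -0.0005, 0.0083]] (np.int64(148), np.int64(197), np.int64(144), np.int64(235))
knob 670 [[0.583, -0.2271, 0.067], [0.5855, -0.2247, 0.0698], [0.595, -0.2147, 0.0923], [0.6014, -0.2054, 0.0974], [0.6022, -0.2043, 0.0982]] (np.int64(345), np.int64(375), np.int64(213), np.int64(249))
cover 6865 [[0.5947, 0.0225, 0.0423], [0.5973, 0.0265, 0.0431], [0.6258, 0.0787, 0.0444], [0.6535, 0.1314, 0.0456], [0.656, 0.1388, 0.0472]] (np.int64(0), np.int64(118), np.int64(152), np.int64(212))
bar 20485 [[0.6777, -0.2474, 0.1511], [0.679, -0.2368, 0.1539], [0.6903, -0.1176, 0.1652], [0.6998, 0.0023, 0.1682], [0.7007, 0.0133, 0.1688]] (np.int64(0), np.int64(497), np.int64(101), np.int64(147))
```

View pics/w1.png

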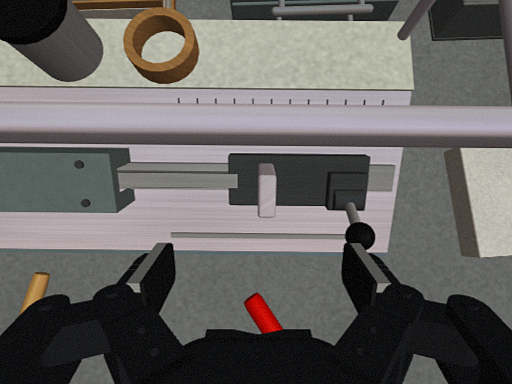

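Wrist view: the fin top is at (267,175-215), midway between the fingers at (150,275) and (365,275). The knob is at (360,237) and the light bar is clear above at row 125. I'll descend along the normal.

Request:
carry_out:
  plan: "1 -0.001 0.003 0.02 -0.004 0 0.008;1 -0.001 0.004 0.02 0 0 0;1 0 0 0.02 0 0 0;1 0 0 0 0 0 0"

```text
time_s: 2.4
tcp_pos: [0.5118, -0.1564, 0.3575]
tcp_rot: [-3.135, -0.435, -0.051]
wrist_force: [-0.3, 0.2, 0.9]
gripper_width: 0.0851
gripper_force: 0.0
```

```bash
python3 -c "
from h import *
rel(.622,-.132,.072)"
```

```text
t 2.4 grasp pt slope [ 0.6202 -0.1341  0.1537] goal [ 0.5477 -0.1554  0.2841]
shift tool now [ 0.0015 -0.0023  0.0817] shift after turn [ 0.0012 -0.0025  0.0817] turn [-0.0026  0.0038 -0.0077]
F slope axes [0.12 0.14 0.93] width 0.08509836053738125 q [ 0.16  0.47  0.16  2.09 -0.85  0.24 -0.53]
```

Request:
carry_out:
  plan: "1 0 -0.001 0.01 -0.003 0.004 -0.008;1 0.001 -0.001 0.01 0 0 0;1 0 0 0.01 0 0 0;1 0 0 0 0 0 0"

```text
time_s: 2.73
tcp_pos: [0.5272, -0.1555, 0.334]
tcp_rot: [-3.141, -0.438, -0.041]
wrist_force: [1.3, -1.0, 0.3]
gripper_width: 0.0853
gripper_force: 0.0
```

```bash
python3 -c "
from h import *
rel(.622,-.132,.072)"
```

```text
t 2.73 grasp pt slope [ 0.6245 -0.1329  0.1259] goal [ 0.5477 -0.1554  0.2841]
shift tool now [-0.0026 -0.0009  0.0539] shift after turn [-0.0026 -0.001   0.0539] turn [-0.0008  0.0011  0.0013]
F slope axes [ 1.32 -0.99 -0.28] width 0.0852897559467516 q [ 0.12  0.53  0.21  2.08 -1.09  0.23 -0.3 ]
```

```bash
cat >> h.py <<'E'
def setlean(deg):
    global RT
    a=np.radians(25.1-deg)
    RT=np.stack([ex,-ey,-n0],1)@R.from_rotvec([0,-a,0]).as_matrix()
def goal(sx,sy,sz): return F.T@np.array([sx,sy,sz-.205])-RT[:,2]*.155
setlean(18)
E
python3 -c "
from h import *
rel(.614,-.132,.072)
rel(.614,-.132,.122)"
```

```text
t 2.73 grasp pt slope [ 0.6245 -0.1329  0.1259] goal [ 0.5583 -0.1558  0.2877]
shift tool now [ 0.0086 -0.0009  0.0551] shift after turn [ 0.0153 -0.001   0.0536] turn [-0.0007 -0.1228  0.0014]
F slope axes [ 1.32 -0.99 -0.28] width 0.0852897559467516 q [ 0.12  0.53  0.21  2.08 -1.09  0.23 -0.3 ]
t 2.73 grasp pt slope [ 0.6245 -0.1329  0.1259] goal [ 0.5371 -0.1549  0.333 ]
shift tool now [ 0.0085 -0.001   0.0051] shift after turn [ 0.0091 -0.001   0.004 ] turn [-0.0007 -0.1228  0.0014]
F slope axes [ 1.32 -0.99 -0.28] width 0.0852897559467516 q [ 0.12  0.53  0.21  2.08 -1.09  0.23 -0.3 ]
```

Request:
carry_out:
  plan: "1 0.004 0 0 0 -0.041 0;1 0.005 0 0 0 -0.041 0;1 0 0 0.004 0 -0.041 0;1 0 0 0 0 0 0"

```text
time_s: 3.07
tcp_pos: [0.5367, -0.156, 0.3348]
tcp_rot: [3.14, -0.314, -0.04]
wrist_force: [0.8, -0.7, 0.1]
gripper_width: 0.0857
gripper_force: 0.0
```

```bash
python3 -c "
from h import *
rel(.614,-.132,.072)"
```

```text
t 3.07 grasp pt slope [ 0.6144 -0.1333  0.1237] goal [ 0.5583 -0.1558  0.2877]
shift tool now [ 0.0059 -0.0011  0.0514] shift after turn [ 0.0059 -0.0011  0.0514] turn [0.0012 0.0005 0.0023]
F slope axes [ 0.81 -0.62 -0.24] width 0.08573238442895606 q [-0.07  0.59  0.48  2.   -0.88  0.44 -0.53]
```

Request:
carry_out:
  plan: "1 0.001 0 0.01 0 0 0;1 0.001 0 0.01 0 0 0;1 0.001 0 0.01 0 0 0;1 0.001 -0.001 0.01 0 0 0;1 0.002 0 0.011 0 0 0;1 0 0 0 0 0 0;1 0 0 0 0 0 0"

```text
time_s: 3.65
tcp_pos: [0.5576, -0.1561, 0.287]
tcp_rot: [-3.141, -0.315, -0.043]
wrist_force: [0.6, -0.7, -0.5]
gripper_width: 0.0856
gripper_force: 0.0
```

```bash
python3 -c "
from h import *
rel(.614,-.132,.072)
im,w,T,c=cloud('wrist'); cv2.imwrite('pics/w2.png',im)"
```

```text
t 3.65 grasp pt slope [ 0.6131 -0.1323  0.0716] goal [ 0.5583 -0.1558  0.2877]
shift tool now [ 0.0009 -0.0003 -0.0005] shift after turn [ 0.0009 -0.0003 -0.0005] turn [-0.      0.0001 -0.0002]
F slope axes [ 0.37 -0.64 -0.74] width 0.08564458483293133 q [ 0.    0.67  0.37  1.98 -0.98  0.35 -0.45]
```

View pics/w2.png

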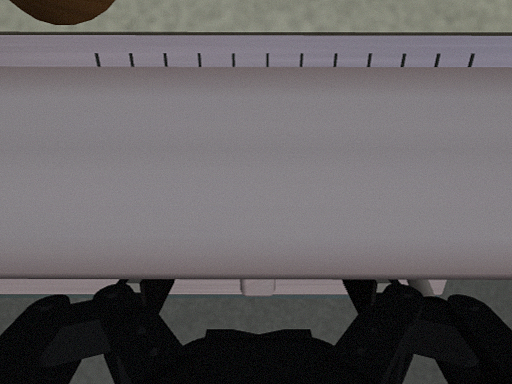

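The fin's near end at (258,287) is centred between the pads at (160,290) and (362,290). The light bar is close ahead but not touching, and the wrist force is near zero. I'll close on the fin gently.

Request:
carry_out:
  plan: "0 0 0 0 0 0 0;0 0 0 0 0 0 0;0 0 0 0 0 0 0;0 0 0 0 0 0 0;0 0 0 0 0 0 0;0 0 0 0 0 0 0;0 0 0 0 0 0 0;0 0 0 0 0 0 0"
  squeeze: 20

```text
time_s: 4.37
tcp_pos: [0.5577, -0.1558, 0.2882]
tcp_rot: [3.141, -0.316, -0.042]
wrist_force: [-1.8, 0.1, 3.7]
gripper_width: 0.0157
gripper_force: 24.9
```

```bash
python3 -c "
from h import *
rel(.614,-.132,.072)"
```

```text
t 4.37 grasp pt slope [ 0.6139 -0.1321  0.0727] goal [ 0.5583 -0.1558  0.2877]
shift tool now [ 0.0004 -0.      0.0007] shift after turn [ 0.0004 -0.      0.0007] turn [ 0.0001 -0.0017  0.0003]
F slope axes [-0.09  0.06  4.12] width 0.015733558589452044 q [ 0.    0.67  0.37  1.98 -0.98  0.35 -0.45]
```

Request:
carry_out:
  plan: "0 0 -0.002 0 0 0 0;0 0 -0.002 0 0 0 0;0 0 -0.002 0 0 0 0;0 0 -0.002 0 0 0 0;0 0 -0.002 0 0 0 0;0 0 -0.002 0 0 0 0;0 0 -0.002 0 0 0 0;0 0 -0.002 0 0 0 0"

```text
time_s: 5.03
tcp_pos: [0.5583, -0.1399, 0.2882]
tcp_rot: [3.141, -0.317, -0.042]
wrist_force: [-2.7, -3.6, 5.4]
gripper_width: 0.0159
gripper_force: 25.2
```

Request:
carry_out:
  plan: "0 0 -0.001 0 0 0 0;0 0 -0.001 0 0 0 0;0 0 -0.001 0 0 0 0;0 0 -0.001 0 0 0 0"

```text
time_s: 5.37
tcp_pos: [0.5585, -0.1359, 0.2882]
tcp_rot: [3.141, -0.317, -0.042]
wrist_force: [-2.1, -2.9, 5.2]
gripper_width: 0.0159
gripper_force: 25.2
```

Request:
carry_out:
  plan: "0 0 -0.001 0 0 0 0;0 0 -0.001 0 0 0 0;0 0 -0.001 0 0 0 0;0 0 -0.001 0 0 0 0"

```text
time_s: 5.7
tcp_pos: [0.5587, -0.1319, 0.2882]
tcp_rot: [3.141, -0.317, -0.042]
wrist_force: [-2.5, -2.5, 5.1]
gripper_width: 0.0152
gripper_force: 25.2
```

Request:
carry_out:
  plan: "0 0 -0.001 0 0 0 0;0 0 -0.001 0 0 0 0;0 0 -0.001 0 0 0 0;0 0 -0.001 0 0 0 0"

```text
time_s: 6.03
tcp_pos: [0.5589, -0.1279, 0.2882]
tcp_rot: [3.141, -0.317, -0.042]
wrist_force: [-1.8, -2.5, 5.7]
gripper_width: 0.0158
gripper_force: 25.2
```

Request:
carry_out:
  plan: "0 0 -0.001 0 0 0 0;0 0 -0.001 0 0 0 0;0 0 -0.001 0 0 0 0;0 0 -0.001 0 0 0 0"

```text
time_s: 6.37
tcp_pos: [0.559, -0.1239, 0.2882]
tcp_rot: [3.141, -0.317, -0.042]
wrist_force: [-2.9, -3.1, 5.5]
gripper_width: 0.0155
gripper_force: 25.2
```

Request:
carry_out:
  plan: "0 0 -0.001 0 0 0 0;0 0 -0.001 0 0 0 0;0 0 -0.001 0 0 0 0;0 0 -0.001 0 0 0 0"

```text
time_s: 6.7
tcp_pos: [0.5592, -0.1199, 0.2882]
tcp_rot: [3.141, -0.317, -0.042]
wrist_force: [-1.5, -2.8, 5.1]
gripper_width: 0.0156
gripper_force: 25.2
```

Request:
carry_out:
  plan: "0 0 -0.001 0 0 0 0;0 0 -0.001 0 0 0 0;0 0 -0.001 0 0 0 0;0 0 -0.001 0 0 0 0"

```text
time_s: 7.03
tcp_pos: [0.5594, -0.1159, 0.2882]
tcp_rot: [3.141, -0.317, -0.042]
wrist_force: [-2.5, -3.5, 4.2]
gripper_width: 0.0159
gripper_force: 25.2
```

Request:
carry_out:
  plan: "0 0 -0.001 0 0 0 0;0 0 -0.001 0 0 0 0;0 0 -0.001 0 0 0 0;0 0 -0.001 0 0 0 0"

```text
time_s: 7.37
tcp_pos: [0.5596, -0.1119, 0.2882]
tcp_rot: [3.141, -0.317, -0.042]
wrist_force: [-2.5, -3.1, 5.3]
gripper_width: 0.0156
gripper_force: 25.2
```

Request:
carry_out:
  plan: "0 0 -0.001 0 0 0 0;0 0 -0.001 0 0 0 0;0 0 -0.001 0 0 0 0;0 0 -0.001 0 0 0 0"

```text
time_s: 7.7
tcp_pos: [0.5597, -0.1079, 0.2882]
tcp_rot: [3.141, -0.317, -0.042]
wrist_force: [-1.4, -2.3, 5.7]
gripper_width: 0.0158
gripper_force: 25.2
```

Request:
carry_out:
  plan: "0 0 -0.001 0 0 0 0;0 0 -0.001 0 0 0 0;0 0 -0.001 0 0 0 0;0 0 -0.001 0 0 0 0"

```text
time_s: 8.03
tcp_pos: [0.5599, -0.1039, 0.2882]
tcp_rot: [3.141, -0.317, -0.042]
wrist_force: [-1.5, -2.8, 4.7]
gripper_width: 0.0158
gripper_force: 25.2
```

Request:
carry_out:
  plan: "0 0 -0.001 0 0 0 0;0 0 -0.001 0 0 0 0;0 0 -0.001 0 0 0 0;0 0 -0.001 0 0 0 0"

```text
time_s: 8.37
tcp_pos: [0.5601, -0.0999, 0.2882]
tcp_rot: [3.141, -0.317, -0.042]
wrist_force: [-2.7, -3.5, 4.6]
gripper_width: 0.0157
gripper_force: 25.2
```

Request:
carry_out:
  plan: "0 0 -0.001 0 0 0 0;0 0 -0.001 0 0 0 0;0 0 -0.001 0 0 0 0;0 0 -0.001 0 0 0 0"

```text
time_s: 8.7
tcp_pos: [0.5603, -0.0959, 0.2882]
tcp_rot: [3.141, -0.317, -0.042]
wrist_force: [-1.4, -3.9, 5.3]
gripper_width: 0.0154
gripper_force: 25.2
```

Request:
carry_out:
  plan: "0 0 -0.001 0 0 0 0;0 0 -0.001 0 0 0 0;0 0 -0.001 0 0 0 0;0 0 -0.001 0 0 0 0"

```text
time_s: 9.03
tcp_pos: [0.5604, -0.0919, 0.2882]
tcp_rot: [3.141, -0.317, -0.042]
wrist_force: [-2.2, -2.7, 4.5]
gripper_width: 0.0159
gripper_force: 25.2
```

Request:
carry_out:
  plan: "0 0 -0.001 0 0 0 0;0 0 -0.001 0 0 0 0;0 0 -0.001 0 0 0 0;0 0 -0.001 0 0 0 0"

```text
time_s: 9.37
tcp_pos: [0.5606, -0.0879, 0.2882]
tcp_rot: [3.141, -0.317, -0.042]
wrist_force: [-2.1, -2.7, 5.3]
gripper_width: 0.0155
gripper_force: 25.2
```

Request:
carry_out:
  plan: "0 0 -0.001 0 0 0 0;0 0 -0.001 0 0 0 0;0 0 -0.001 0 0 0 0;0 0 -0.001 0 0 0 0"

```text
time_s: 9.7
tcp_pos: [0.5608, -0.0839, 0.2882]
tcp_rot: [3.141, -0.317, -0.042]
wrist_force: [-1.6, -2.9, 4.5]
gripper_width: 0.0154
gripper_force: 25.2
```

Request:
carry_out:
  plan: "0 0 -0.001 0 0 0 0;0 0 -0.001 0 0 0 0;0 0 -0.001 0 0 0 0;0 0 -0.001 0 0 0 0"

```text
time_s: 10.03
tcp_pos: [0.561, -0.0799, 0.2882]
tcp_rot: [3.141, -0.317, -0.042]
wrist_force: [-1.4, -4.2, 5.3]
gripper_width: 0.0157
gripper_force: 25.2
```

Request:
carry_out:
  plan: "0 0 -0.001 0 0 0 0;0 0 -0.001 0 0 0 0;0 0 0 0 0 0 0"

```text
time_s: 10.28
tcp_pos: [0.5611, -0.0776, 0.2882]
tcp_rot: [3.141, -0.317, -0.042]
wrist_force: [-3.1, -3.1, 5.8]
gripper_width: 0.0159
gripper_force: 25.2
```

Noise only. Carrying on.

Request:
carry_out:
  plan: "0 0 -0.001 0 0 0 0;0 0 -0.001 0 0 0 0;0 0 -0.001 0 0 0 0;0 0 -0.001 0 0 0 0"

```text
time_s: 10.62
tcp_pos: [0.5612, -0.0739, 0.2882]
tcp_rot: [3.141, -0.317, -0.042]
wrist_force: [-2.0, -3.0, 5.9]
gripper_width: 0.0159
gripper_force: 25.2
```

Request:
carry_out:
  plan: "0 0 -0.001 0 0 0 0;0 0 -0.001 0 0 0 0;0 0 -0.001 0 0 0 0;0 0 -0.001 0 0 0 0"

```text
time_s: 10.95
tcp_pos: [0.5613, -0.071, 0.2882]
tcp_rot: [3.139, -0.317, -0.043]
wrist_force: [-1.3, -6.8, 4.6]
gripper_width: 0.0155
gripper_force: 24.9
```

The force has jumped to 6.8 N and the tool is lagging, so this looks like the stop. A small nudge will confirm it.

Request:
carry_out:
  plan: "0 0 -0.0005 0 0 0 0;0 0 -0.0005 0 0 0 0;0 0 0 0 0 0 0"

```text
time_s: 11.2
tcp_pos: [0.5613, -0.0706, 0.2882]
tcp_rot: [3.138, -0.317, -0.043]
wrist_force: [-1.6, -7.0, 3.5]
gripper_width: 0.0156
gripper_force: 25.0
```

```bash
python3 -c "
from h import *
rel(.614,-.132,.072)"
```

```text
t 11.2 grasp pt slope [ 0.6141 -0.0473  0.0726] goal [ 0.5583 -0.1558  0.2877]
shift tool now [0.0005 0.0853 0.001 ] shift after turn [0.0004 0.0853 0.0006] turn [ 0.0039 -0.0025 -0.001 ]
F slope axes [ 0.29 -7.08  3.7 ] width 0.01562676191974544 q [-0.19  0.66  0.41  2.02 -1.    0.31 -0.58]
```

Request:
carry_out:
  plan: "0 0 -0.0005 0 0 0 0;0 0 -0.0005 0 0 0 0;0 0 0 0 0 0 0"

```text
time_s: 11.45
tcp_pos: [0.5613, -0.07, 0.2882]
tcp_rot: [3.137, -0.317, -0.044]
wrist_force: [-0.7, -7.6, 4.8]
gripper_width: 0.0159
gripper_force: 24.9
```

The force rises steadily with each nudge while the tool lags, so it's resting on the rubber with about 4-5 N on the stop. Releasing and backing off along the tool axis.

Request:
carry_out:
  plan: "0.3 0 0 0 0 0 0;0.5 0 0 0 0 0 0;0.6 0 0 0 0 0 0;0.6 0 0 0 0 0 0;0.6 0 0 0 0 0 0;0.6 0 0 0 0 0 0"

```text
time_s: 11.95
tcp_pos: [0.5614, -0.0675, 0.2878]
tcp_rot: [-3.142, -0.316, -0.041]
wrist_force: [0.3, 0.0, 0.2]
gripper_width: 0.0511
gripper_force: 0.0
```

Request:
carry_out:
  plan: "0.6 -0.001 0 -0.015 0 0 0;0.6 -0.001 0 -0.02 0 0 0;0.6 -0.001 0 -0.02 0 0 0;0.6 -0.002 0 -0.02 0 0 0;0.6 -0.002 0 -0.02 0 0 0;0.6 0 0 0 0 0 0"

```text
time_s: 12.45
tcp_pos: [0.5249, -0.0669, 0.3788]
tcp_rot: [3.141, -0.32, -0.043]
wrist_force: [-0.2, 0.1, -0.0]
gripper_width: 0.0513
gripper_force: 0.0
```

```bash
python3 - <<'E'
from h import *
setlean(14)
import h
rel(.548,-.131,.12)
for n in ("wrist","scene","side"):
    im,w,T,c=cloud(n); S=w@F.T; S[...,2]+=.205
    if n=="wrist": cv2.imwrite("pics/w3.png",im)
    def show(l,x0,x1,y0,y1,z0,z1):
        k=(S[...,0]>x0)&(S[...,0]<x1)&(S[...,1]>y0)&(S[...,1]<y1)&(S[...,2]>z0)&(S[...,2]<z1)
        if k.sum(): print(n,l,k.sum(),np.percentile(S[k],[1,50,99],0).round(4).tolist())
    show("fintop",.60,.65,-.08,-.01,.08,.092); show("knob",.57,.66,-.16,-.105,.072,.105)
E
```

```text
t 12.45 grasp pt slope [ 0.6199 -0.0446  0.1701] goal [ 0.4886 -0.1519  0.3062]
shift tool now [-0.0538  0.0864  0.0588] shift after turn [-0.0493  0.0865  0.0626] turn [ 0.0003 -0.0753 -0.0003]
F slope axes [-0.2   0.08  0.06] width 0.05133357331147004 q [-0.37  0.51  0.66  2.05 -0.8   0.48 -0.76]
wrist fintop 1027 [[0.6069, -0.0561, 0.0811], [0.6276, -0.0481, 0.085], [0.6453, -0.0404, 0.0866]]
wrist knob 901 [[0.5806, -0.1433, 0.0728], [0.5944, -0.13, 0.0927], [0.6021, -0.1206, 0.0978]]
scene fintop 43 [[0.6101, -0.0524, 0.0803], [0.6323, -0.0463, 0.0861], [0.6463, -0.0403, 0.0885]]
scene knob 15 [[0.5952, -0.1393, 0.0725], [0.599, -0.1311, 0.0799], [0.6021, -0.1249, 0.0848]]
side fintop 57 [[0.6071, -0.0555, 0.0804], [0.6261, -0.0434, 0.085], [0.6447, -0.037, 0.0904]]
side knob 50 [[0.5785, -0.1404, 0.0768], [0.5898, -0.1262, 0.0926], [0.6007, -0.1185, 0.1002]]
```

Request:
carry_out:
  plan: "0 -0.018 0 0 0 -0.025 0;0 -0.018 0.02 0 0 -0.025 0;0 -0.016 0.022 0.005 0 -0.025 0;0 0 0.022 0.01 0 0 0;0 0 0.022 0.01 0 0 0;0 0 0 0 0 0 0;0 0 0 0 0 0 0"

```text
time_s: 13.18
tcp_pos: [0.4776, -0.1519, 0.3355]
tcp_rot: [3.141, -0.239, -0.045]
wrist_force: [-0.5, 0.2, -0.3]
gripper_width: 0.0001
gripper_force: 0.0
```

```bash
python3 -c "
from h import *
setlean(14)
rel(.546,-.132,.092)"
```

```text
t 13.18 grasp pt slope [ 0.5495 -0.1316  0.1515] goal [ 0.4987 -0.1533  0.28  ]
shift tool now [0.0074 0.0004 0.059 ] shift after turn [0.007  0.0005 0.0591] turn [ 0.0009  0.0063 -0.003 ]
F slope axes [-0.61  0.17 -0.01] width 9.099114564534876e-05 q [-0.11  0.54  0.55  2.12 -0.85  0.46 -0.51]
```

Request:
carry_out:
  plan: "0 0.001 0 0.015 0 0.006 -0.003;0 0.002 0 0.015 0 0 0;0 0.002 0 0.015 0 0 0;0 0.002 0 0.014 0 0 0;0 0 0 0 0 0 0;0 0 0 0 0 0 0"

```text
time_s: 13.68
tcp_pos: [0.499, -0.1504, 0.2807]
tcp_rot: [-3.141, -0.245, -0.038]
wrist_force: [0.5, -1.8, 0.5]
gripper_width: -0.0001
gripper_force: 0.0
```

```bash
python3 -c "
from h import *
setlean(14)
rel(.612,-.132,.092)
im,w,T,c=cloud('side'); cv2.imwrite('pics/s2.png',cv2.resize(im[90:265,150:350],None,fx=3,fy=3,interpolation=cv2.INTER_CUBIC))"
```

```text
t 13.68 grasp pt slope [ 0.5466 -0.1289  0.0925] goal [ 0.5584 -0.1558  0.308 ]
shift tool now [ 0.0643  0.0032 -0.0121] shift after turn [ 0.0644  0.0029 -0.0121] turn [-0.0012 -0.0003  0.0044]
F slope axes [ 0.73 -1.75  0.24] width -5.658379411459751e-05 q [-0.    0.64  0.38  2.11 -1.    0.34 -0.39]
```

View pics/s2.png

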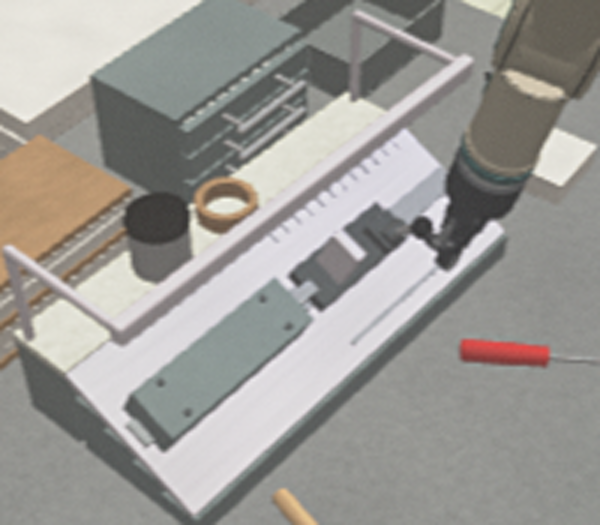

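The closed fingers at (450,235) stand just below the knob at (422,225), on its downslope side. Pushing up the slope.

Request:
carry_out:
  plan: "0 0.005 0.001 -0.001 0 0 0;0 0.005 0.001 -0.001 0 0 0;0 0.005 0.001 -0.001 0 0 0;0 0.005 0 -0.001 0 0 0;0 0.005 0 -0.001 0 0 0;0 0.005 0 -0.001 0 0 0;0 0 0 0 0 0 0"

```text
time_s: 14.32
tcp_pos: [0.5269, -0.1554, 0.295]
tcp_rot: [3.14, -0.247, -0.038]
wrist_force: [-1.5, 0.0, -0.2]
gripper_width: 0.0001
gripper_force: 0.9
```

```bash
python3 -c "
from h import *
setlean(14)
rel(.612,-.132,.092)"
```

```text
t 14.32 grasp pt slope [ 0.5783 -0.133   0.0936] goal [ 0.5584 -0.1558  0.308 ]
shift tool now [ 0.0337 -0.0008 -0.0049] shift after turn [ 0.0337 -0.0009 -0.0049] turn [ 0.0006 -0.0022  0.004 ]
F slope axes [-1.45 -0.03  0.41] width 7.1888658376079e-05 q [-0.06  0.65  0.47  2.03 -0.93  0.43 -0.48]
```

In contact at about 1.5 N. Continuing.

Request:
carry_out:
  plan: "0 0.004 0 -0.0006 0 0 0;0 0.004 0 -0.0006 0 0 0;0 0.004 0 -0.0006 0 0 0;0 0.004 0 -0.0006 0 0 0;0 0.004 0 -0.0006 0 0 0;0 0.003 0 -0.0006 0 0 0;0 0.003 0 -0.0006 0 0 0;0 0 0 0 0 0 0"

```text
time_s: 14.98
tcp_pos: [0.5516, -0.1563, 0.3052]
tcp_rot: [3.14, -0.248, -0.038]
wrist_force: [0.9, -0.5, -0.4]
gripper_width: 0.0003
gripper_force: 0.0
```

```bash
python3 -c "
from h import *
setlean(14)
rel(.612,-.132,.092)"
```

```text
t 14.98 grasp pt slope [ 0.6052 -0.1329  0.0922] goal [ 0.5584 -0.1558  0.308 ]
shift tool now [ 0.0072 -0.0008 -0.0011] shift after turn [ 0.0072 -0.0008 -0.0011] turn [ 0.0007 -0.0033  0.0039]
F slope axes [ 0.63 -0.48 -0.77] width 0.00033098309216936055 q [-0.1   0.67  0.52  1.96 -0.89  0.49 -0.54]
```

Request:
carry_out:
  plan: "0 0.002 0 -0.0003 0 0 0;0 0.002 0 -0.0003 0 0 0;0 0.001 0 0 0 0 0;0 0 0 0 0 0 0"

```text
time_s: 15.32
tcp_pos: [0.5556, -0.1565, 0.3067]
tcp_rot: [3.14, -0.247, -0.039]
wrist_force: [-0.8, 0.1, -1.0]
gripper_width: -0.0001
gripper_force: 0.3
```

Request:
carry_out:
  plan: "0 0.001 0 0 0 0 0;0 0.001 0 0 0 0 0;0 0 0 0 0 0 0"

```text
time_s: 15.57
tcp_pos: [0.5573, -0.1566, 0.3072]
tcp_rot: [3.141, -0.247, -0.039]
wrist_force: [-1.0, 1.1, -0.5]
gripper_width: 0.0
gripper_force: 0.6
```

```bash
python3 - <<'E'
from h import *
setlean(14)
rel(.612,-.132,.092)
for n in ("scene","side"):
    im,w,T,c=cloud(n); S=w@F.T; S[...,2]+=.205
    k=(S[...,0]>.57)&(S[...,0]<.67)&(abs(S[...,1]+.132)<.02)&(S[...,2]>.07)&(S[...,2]<.098); print(n,k.sum(),np.percentile(S[k],[1,50,99],0).round(4).tolist())
    cv2.imwrite(f"pics/{n}3.png",cv2.resize(im[90:265,150:350] if n=="side" else im[180:290,135:355],None,fx=3,fy=3,interpolation=cv2.INTER_CUBIC))
E
```

```text
t 15.57 grasp pt slope [ 0.611  -0.1329  0.0916] goal [ 0.5584 -0.1558  0.308 ]
shift tool now [ 0.0012 -0.0009 -0.0006] shift after turn [ 0.0012 -0.0009 -0.0006] turn [ 0.0002 -0.0018  0.0034]
F slope axes [-1.19  1.05 -0.04] width 4.448481464219136e-05 q [-0.1   0.67  0.53  1.94 -0.88  0.51 -0.56]
scene 81 [[0.6124, -0.1445, 0.0763], [0.6389, -0.1311, 0.091], [0.6477, -0.1196, 0.097]]
side 39 [[0.5999, -0.137, 0.0728], [0.6137, -0.1221, 0.0865], [0.6404, -0.1157, 0.0971]]
```

View pics/scene3.png

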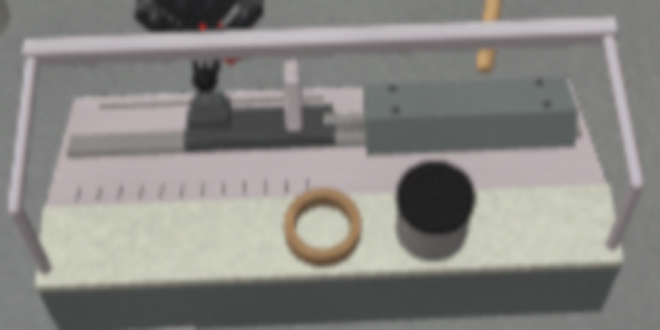

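The knob, at (205,75) in the crop, now leans up the slope with its centre near sx 0.635. I'll push on in small steps until the end stop is felt.

Request:
carry_out:
  plan: "0 0.001 0 0 0 0 0;0 0.001 0 0 0 0 0;0 0 0 0 0 0 0"

```text
time_s: 15.92
tcp_pos: [0.558, -0.1568, 0.3072]
tcp_rot: [3.141, -0.244, -0.039]
wrist_force: [-5.0, 0.8, 0.8]
gripper_width: 0.0001
gripper_force: 2.7
```

Request:
carry_out:
  plan: "0 0.001 0 0 0 0 0;0 0.001 0 0 0 0 0;0 0 0 0 0 0 0"

```text
time_s: 16.17
tcp_pos: [0.5587, -0.1569, 0.3073]
tcp_rot: [-3.141, -0.241, -0.04]
wrist_force: [-8.7, 0.3, 1.7]
gripper_width: 0.0002
gripper_force: 4.5
```

The end stop is felt at 8.7 N on the fingers. Backing straight off down the slope, then up and clear.

Request:
carry_out:
  plan: "0 -0.005 0 0 0 0 0;0 -0.015 0 0.002 0 0 0;0 -0.02 0 0.002 0 0 0;0 -0.015 0 -0.01 0 0 0;0 0 0 -0.03 0 0 0;0 0 0 -0.03 0 0 0;0 0 0 -0.03 0 0 0;0 0 0 0 0 0 0"

```text
time_s: 16.83
tcp_pos: [0.4852, -0.1554, 0.3929]
tcp_rot: [3.138, -0.257, -0.04]
wrist_force: [0.7, -0.8, 0.7]
gripper_width: 0.0001
gripper_force: 0.0
```

```bash
python3 - <<'E'
from h import *
setlean(14)
rel(.55,-.132,.2)
for n in ("wrist","scene","side"):
    im,w,T,c=cloud(n); S=w@F.T; S[...,2]+=.205
    def show(l,x0,x1,y0,y1,z0,z1):
        k=(S[...,0]>x0)&(S[...,0]<x1)&(S[...,1]>y0)&(S[...,1]<y1)&(S[...,2]>z0)&(S[...,2]<z1)
        if k.sum(): print(n,l,k.sum(),np.percentile(S[k],[1,50,99],0).round(4).tolist())
        return S[k]
    show("fintop",.60,.65,-.08,-.01,.08,.092); q=show("knob",.57,.67,-.16,-.105,.074,.1)
    A=np.c_[2*q,np.ones(len(q))]; s=np.linalg.lstsq(A,(q**2).sum(1),rcond=None)[0]; print("sphere",s[:3].round(4),np.sqrt(s[3]+s[:3]@s[:3]))
    if n=="wrist": cv2.imwrite("pics/w4.png",im)
E
```

```text
t 16.83 grasp pt slope [ 0.5837 -0.1352  0.1996] goal [ 0.4565 -0.1515  0.3794]
shift tool now [-0.0314 -0.0028  0.0057] shift after turn [-0.0313 -0.0027  0.0061] turn [ 0.0034 -0.0121  0.0021]
F slope axes [ 0.94 -0.81  0.29] width 8.875217335132936e-05 q [-0.21  0.47  0.69  2.04 -0.73  0.59 -0.63]
wrist fintop 1060 [[0.6066, -0.0564, 0.0806], [0.6269, -0.0498, 0.085], [0.6449, -0.0412, 0.0869]]
wrist knob 916 [[0.6232, -0.1449, 0.0836], [0.6361, -0.1335, 0.0925], [0.6465, -0.1214, 0.0965]]
sphere [ 0.6341 -0.1332  0.0836] 0.012622400439480303
scene fintop 43 [[0.6085, -0.0524, 0.0802], [0.6344, -0.0463, 0.0861], [0.6469, -0.0403, 0.0894]]
scene knob 63 [[0.6313, -0.1428, 0.0756], [0.6411, -0.1308, 0.0893], [0.6494, -0.1197, 0.0987]]
sphere [ 0.6361 -0.1318  0.0864] 0.01104990684137348
side fintop 55 [[0.6078, -0.0543, 0.0802], [0.6281, -0.0446, 0.0846], [0.6445, -0.0383, 0.0894]]
side knob 47 [[0.6229, -0.1392, 0.0765], [0.634, -0.1267, 0.0909], [0.6466, -0.119, 0.0978]]
sphere [ 0.634  -0.1311  0.0855] 0.011467145404235197
```

View pics/w4.png

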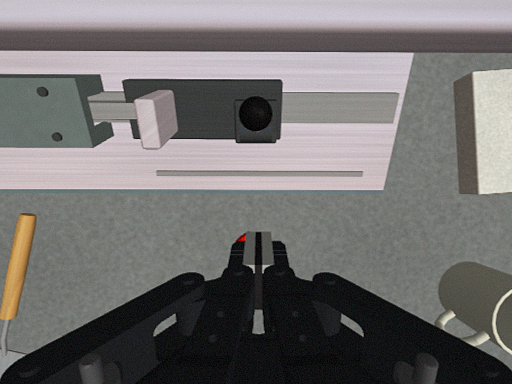

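Wrist view: the knob at (256,113) leans fully up the slope, the fin is at (155,120), and nothing else has been disturbed. I'll check sub-pixel that the carriage didn't creep while the lever was thrown, then hand in.

```bash
python3 - <<'E'
from h import *
a=cv2.imread("pics/s2.png",0)
f=lambda: cv2.cvtColor(cv2.resize(r.read_camera("side")["img"][90:265,150:350],None,fx=3,fy=3,interpolation=cv2.INTER_CUBIC),cv2.COLOR_BGR2GRAY)
b=f()
for l,(x0,y0,x1,y1) in {"fin":(285,225,372,310),"cover(ref)":(110,280,260,460)}.items():
    A=a[y0:y1,x0:x1].astype(np.float32);B=b[y0:y1,x0:x1].astype(np.float32)
    print(l,[round(v/3,3) for v in cv2.phaseCorrelate(A,B,cv2.createHanningWindow(A.shape[::-1],cv2.CV_32F))[0]],"px")
s=r.sense(); print(s["time_s"],s["wrist_force"])
E
```

```text
fin [-0.004, -0.011] px
cover(ref) [-0.007, -0.0] px
17.0333 [ 1.05912    -0.2229092  -0.33875077]
```

No creep, so I'm handing in.

```bash
python3 -c "
from station import r
print(r.hand_in())"
```

```text
the job is handed in; nothing more can be done
None
```

The side guide's bar rests against the hidden stop, met with about 4–5 N. The clamp lever is thrown fully up the slope to its end stop, nothing else was disturbed, and the job was handed in at about 17 s.

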